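Hold the bedside tablet grinder in its pulse position

ROBOT

A 6-joint arm with a two-finger parallel gripper is mounted at the origin on the work surface. World frame = base frame: x ahead of the robot, y to its left, z up, the work surface at z = 0. Lengths are in m, angles in degrees, forces in N, time in s.
With the tool pointing down it reaches from about 0.375 to 0.75 m from the base axis. Payload 9 kg.
Tool frame: the origin (TCP) lies on the mounting face of the last link; the fingertips stand 173 mm ahead of it and the grasp point (between the pads) lies 155 mm ahead of it (grip_point_offset is the distance from the TCP to the grasp point, in m); z points along the fingers, y is the line along which they close (so a half turn about z gives the same grasp; the last joint's range is limited). The gripper opens to 85 mm and grips with 20 to 120 N. Pads are 22 mm wide; open, the fingers measure 114 mm over their backs; the gripper's body (76 mm by 85 mm) begins 54 mm behind the grasp point. The pads swing forward as they close: fully open they stand 13 mm farther back than shut.
Start: joints at [53.646, 5.964, 5.575, 89.605, 0, 77.527], TCP at [0.243, 0.549, 0.405] pointing down, gripper open.
Joint ranges: [-171.21, 171.21], [-48.23, 106.86], [-62.78, 66.21], [-105.2, 120.99], [-86.42, 89.51], [-180, 180]. Speed limits (degrees/s): [127.2, 127.2, 147.25, 180, 180, 180].

INTERFACE

Orientations are given as [roll, pitch, yaw] about the fixed x, y, z axes, in that order (R = Rz(yaw) Ry(pitch) Rx(roll)).
In Python, from bench import * gives the robot as it stands.
- The arm moves only by the shell command python3 -m handwheel 'ROWS' [FORCE]. ROWS is JSON, one flat list of numbers, 7 for each row, row after row: the turn, a rotation vector about the tool's x, y, z each as a share of 0.5 rad, from -1 to 1, then the shift along the tool's x, y, z each as a share of 80 mm, from -1 to 1, then the opening, from 0 (shut) to 1 (fully open). In form: [ax, ay, az, x, y, z, claw, ax, ay, az, x, y, z, claw, ...]. A call has 1 to 10 rows; each row is the pose to reach, as a shift and turn from the pose commanded when the call began, along the tool's axes at that moment; what a row does not reach only later rows make up. A row lasts 1/10 s, in which the tool goes at most 50 mm and 8.59 degrees, less where a joint would pass 70% of its speed; a pose out of reach is approached as far as the arm can. A call with a number of a shift or a turn outside -1 to 1 is refused whole. A call with a gripper value outside its range is refused whole. The fingers move at their own pace and stop on an object; FORCE is the grip in N (left out, the last holds). Time passes only in rows, so rows that repeat a pose let the fingers close. It gives the time, the measured TCP pose, the force, the opening and the grip force at its end, in the units of the state.
- sense(): the state, without advancing time (a new reading comes with each control period).
- snapshot(name): name is "side" or "top"; returns a dict with "image" (384x512x3 uint8, red, green, blue), "fovy" (degrees; the focal length in pixels is half the picture's height over the tangent of half this angle, whatever the lens; pixels are square), "cx", "cy" (the principal point, pixels), "R" (3x3) and "t" (3): a world point X has camera coordinates R X + t. Camera axes: x right, y down, z forward; pixel columns grow to the right and rows downward; lengths in m; the calibration is good to about 2 mm. A picture is of the moment at which its call begins. There is no depth.
- job_done(): hands the job in; it is judged then, once.
The state is a dict: "t": time; "joint_positions": joint angles; "joint_velocities": joint speeds; "effort": joint torques, N m; "tool_pos": TCP position; "orientation": TCP orientation; "force": force on the tool from outside, world axes, zero at the start; "ft_torque": the same for the moment, N m; "gripper_width": finger opening in m; "grip_force": force on a finger pad.
Only numpy, scipy, OpenCV 4.12 (cv2) and the standard library are available. Lean on these libraries where they do the work, as an engineer would, in place of code of your own. Each camera call takes 0.05 s, during which the arm holds its last target. There are 200 camera calls.

TASK

Fit the loose lid to the tablet grinder: let its two lugs drop through the slots of the mouth until the lid sits flat, then turn it clockwise, seen from above, against the spring until the wing grip points at the single half-way rib on the collar, where the grinder pulses. Never let it go on to the click of the lock, leave everything else on the table where it is, and finish still gripping the lid and holding it at the half-way rib, for it springs back if let go.

Things in the scene. Friction and masses are not known exactly. Their poses are not given: they have to be found in the camera images.
- grinder: Tablet grinder: white round motor housing, 92 mm across and 106 mm high, on a 100 mm black suction foot that holds it fast to the table; open steel bowl on top. Origin under its centre, z up, x through the two slots.
- grinder_mouth (a point): Centre of the grinder's open top, level with its rim, 106 mm above the table; z up. Round the 65 mm wide mouth runs a ledge 6 mm thick, broken by two slots 17 mm wide (a little more outward) that reach 41 mm from the axis and lie at the +x and -x ends of this point's x axis: the lid fits either way round.
- half_rib (a point): One of two alike grey single ribs on the collar, opposite each other (5 mm wide, tops 1.5 mm above the rim): the half-way (pulse) mark. This point is on it, 47 mm from the axis, 0.65 rad clockwise (seen from above) of a slot. Close pairs of ribs 1.32 rad clockwise of the slots mark the lock.
- lid_grip (a point): Where to grip the loose grey lid (0.08 to 0.17 kg, standing upright): inside its wing grip, 49 mm above the lid's underside, 12 mm below the wing's top; z up, x along the wing. The wing is an upright bar 60 mm long (x), 16 mm thick (y), 34 mm high. Fully home, this point is 27 mm above the mouth's; with the lugs still up on the ledge, about 43 mm.
- lid: The same lid; origin under its centre, axes alike. Flange 78 mm across, 5 mm thick, its top 27 mm up. Below it a plug 60 mm across, 22 mm deep, narrowing to 50 mm over its lowest 6 mm, with two lugs right below the wing's ends: 12 mm wide, 8 mm high, reaching 38 mm from the axis, starting 6 mm up.
- switch_ring (a joint): Turn (rad) of the sprung ring hidden in the collar that the lugs push: 0 at rest, grows clockwise. It starts moving when the lid is about 0.08 past the slots and reads about 0.57 at the half-way rib. It pushes back with 0.06 N m, rising 0.2 N m per rad. From about 0.75 the lugs climb sprung pawls (more resistance); past about 1.1 the lock clicks.
- opener: Bystander: flat steel bottle opener, 115 mm long, 38 mm wide, 5 mm thick, between the two working places; origin under its middle.
- battery_tray: Bystander: clear tray 70 x 130 x 18 mm with two dials of button cells, in front; origin under its centre.
- cup: Bystander: grey ceramic cup, 80 mm across, 85 mm high; origin under its centre, z up.
- tablet_jar: Bystander: small amber jar, 38 mm across, 62 mm high; origin under its centre, z up.
- pill_organiser: Bystander: white weekly pill box, 36 x 168 x 25 mm; origin under its centre.
- glasses: Bystander: folded reading glasses, 130 mm wide, 40 mm high; origin under their middle.
There are look-alikes about, which are no part of the job. What is shaped like the lid but brown or red is not meant. Leave any red look-alike of the grinder alone.

How it is judged (in metres and radians):
On the way, in this order (a step that is already met when the one before it is completed fails the run):
1. the lid sits flat on the grinder's rim with its lugs down through the slots, the ring not yet turned (horizontal distance between lid_grip and grinder_mouth below 0.006 m and z of lid_grip in the frame of grinder_mouth between 0.023 and 0.03 m and angle between lid_grip's own z axis and vertical below 0.08 rad and value of joint switch_ring below 0.3 rad), for 0.1 s.
2. the gripped lid is turned to the half-way rib and held there for a second (horizontal distance between lid_grip and grinder_mouth below 0.006 m and z of lid_grip in the frame of grinder_mouth between 0.023 and 0.03 m and angle between lid_grip's own z axis and vertical below 0.08 rad and value of joint switch_ring between 0.4 and 0.72 rad and angle between the x axis of lid_grip and the x axis of grinder_mouth, either way round between 0.48 and 0.84 rad and contact force between the fingers and lid above 1 N), for 1 s.
At the end, for the whole second after the job is handed in: Lid flat on the rim (centred within 6 mm, grip point 23 to 30 mm above it, tilt under 0.08 rad), wing turned 0.48 to 0.84 rad from the slots, switch ring at 0.40 to 0.72 rad, still, gripped by the fingers and so held against the spring (all of step 2 and linear speed of lid below 0.02 m/s and angular speed of lid below 0.15 rad/s); the arm keeps its last pose, push and grip.
It fails at once if the lid is turned on into the click of the lock (value of joint switch_ring above 1.12 rad).
It fails at once if a bystander is pushed away (30 mm) (distance of any of opener, battery_tray, cup, tablet_jar, pill_organiser, glasses from where it was at the start of the episode above 0.03 m).
It fails at once if the cup or the jar is tipped (angle between any of cup, tablet_jar's own z axis and vertical above 0.5 rad).
It also fails if it takes over 48 s, if anything falls off the work surface, if the arm or the gripper's body presses on something with over 40 N, if the wrist force passes 120 N, or if a joint passes its speed limit or range.

## Working session

There is one attempt and no reset: what is moved stays moved. The work goes in short steps, Python scripts to look and compute and a shell command to move; the robot and the scene stay as the last step left them, time stands still between calls to the robot, and variables do not carry over. Pictures are saved under pics/ and viewed, at most 10 in all, crops included, and the job is handed in when it is done.

```bash
mkdir -p pics; python3 - <<'E'
from bench import *
import cv2,json,numpy as np
print(sense())
for n in ("top","side"):
    s=snapshot(n); cv2.imwrite(f"pics/{n}0.png",cv2.resize(s["image"][:,:,::-1],(800,600),interpolation=cv2.INTER_CUBIC))
    print(n,s["fovy"],s["cx"],s["cy"],np.round(s["R"],4).tolist(),np.round(s["t"],4).tolist(),[k for k in s])
E
```

```text
{'t': 0.0, 'joint_positions': array([ 5.36460616e+01,  5.99709064e+00,  5.52477717e+00,  8.96066817e+01,
       -1.97058819e-03,  7.75237949e+01]), 'joint_velocities': array([-0.04996235,  0.04957638, -0.03324617, -0.00210165,  0.0151443 ,
       -0.02017213]), 'effort': array([-2.12598745e-03, -5.56938958e+01,  5.03641069e+01,  1.73891173e-02,
       -4.43108520e-04, -4.79430042e-07]), 'tool_pos': array([0.2428168 , 0.54853004, 0.40391588]), 'orientation': array([-1.79922444e+02, -1.51416032e-02,  1.56122258e+02]), 'force': array([ 0.79142863, -1.00557577,  0.60351573]), 'ft_torque': array([ 0.02671667,  0.01919658, -0.03501079]), 'grip_force': 0.0, 'gripper_width': 0.08523006536842927}
top 50.13498184107925 258.3820432562575 186.5548899315178 [[-0.0123, -0.9999, 0.002], [-0.9984, 0.0122, -0.0548], [0.0548, -0.0027, -0.9985]] [-0.0733, 0.5412, 1.016] ['image', 'fovy', 'cx', 'cy', 'R', 't']
side 52.05552595868424 259.30239412233556 195.58473451768288 [[0.89, -0.4559, 0.0018], [-0.3118, -0.6116, -0.7271], [0.3326, 0.6466, -0.6865]] [-0.5138, 0.2199, 0.9941] ['image', 'fovy', 'cx', 'cy', 'R', 't']
```

View pics/top0.png

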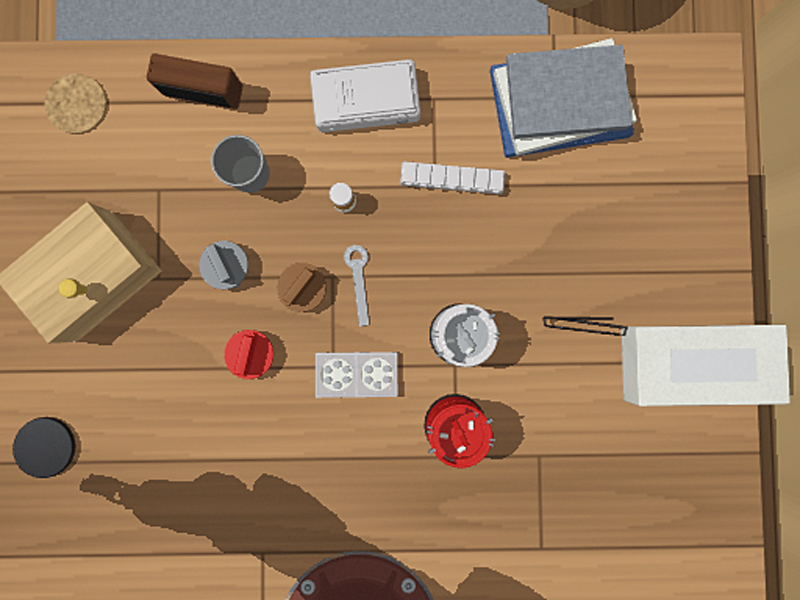

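View pics/side0.png

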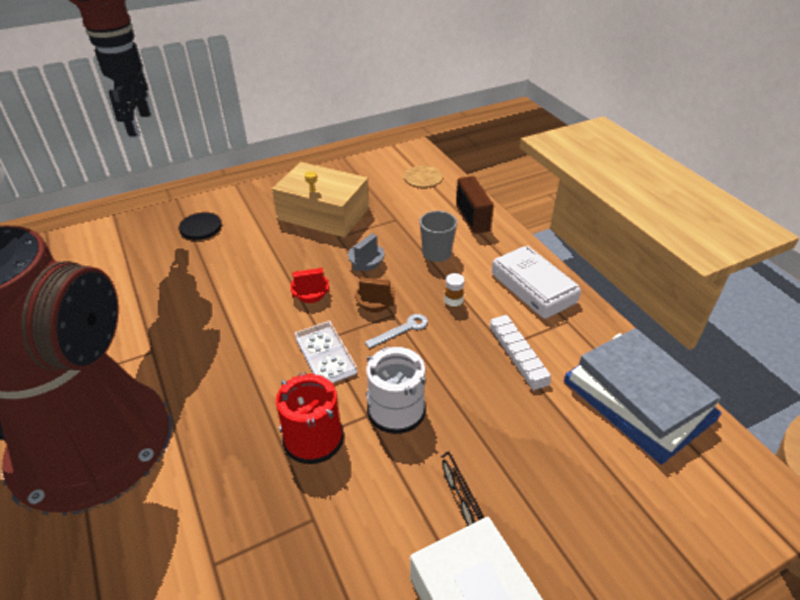

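The top picture shows the grey lid at (223,265) with the brown one at (303,287), and the white grinder at (465,335) with the red one at (460,432). Next I'll enlarge the lid and the grinder in both views.

```bash
cat > h.py <<'E'
from bench import *
import cv2,numpy as np
def ray(s,u,v):
    f=192/np.tan(np.radians(s["fovy"]/2)); R=np.array(s["R"]);t=np.array(s["t"])
    d=R.T@np.array([(u-s["cx"])/f,(v-s["cy"])/f,1]); return -R.T@t,d
def atz(s,u,v,z):
    c,d=ray(s,u,v); return c+d*(z-c[2])/d[2]
def proj(s,X):
    f=192/np.tan(np.radians(s["fovy"]/2)); p=np.array(s["R"])@X+np.array(s["t"]); return f*p[0]/p[2]+s["cx"],f*p[1]/p[2]+s["cy"]
def crop(s,u0,v0,w,h,k):
    return cv2.resize(s["image"][v0:v0+h,u0:u0+w,::-1],(w*k,h*k),interpolation=cv2.INTER_CUBIC)
E
python3 - <<'E'
from h import *
T=snapshot("top");S=snapshot("side")
# 50x37 crops at 8x -> 400x296 ; top lid, top grinder, side lid, side grinder
a=[crop(T,118,150,50,37,8),crop(T,272,194,50,37,8),crop(S,210,145,50,37,8),crop(S,228,218,50,37,8)]
cv2.imwrite("pics/c1.png",np.vstack([np.hstack(a[:2]),np.hstack(a[2:])]))
E
```

```text
(no output)
```

View pics/c1.png

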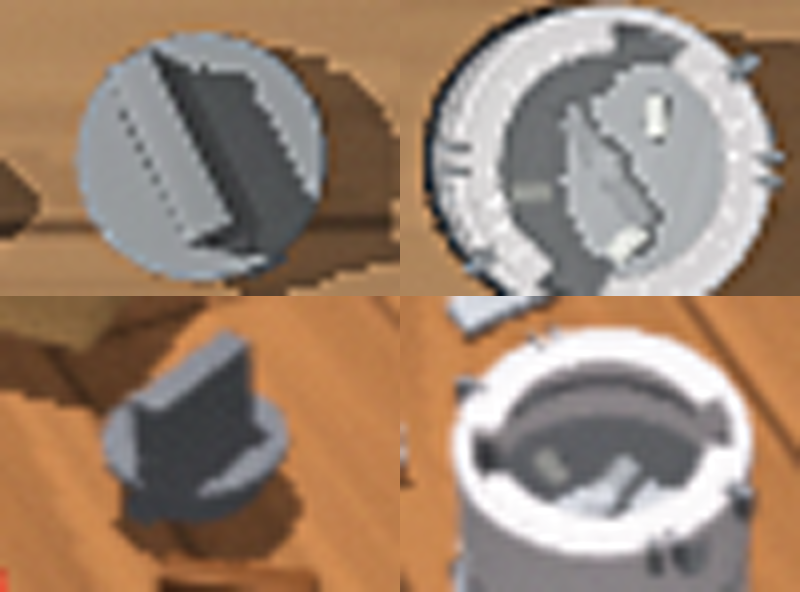

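```bash
cat > fit.py <<'E'
from h import *
from scipy.optimize import least_squares
T=snapshot("top");S=snapshot("side")
px=lambda u0,v0,ox,oy,p:(u0+(p[0]-ox+.5)/8-.5,v0+(p[1]-oy+.5)/8-.5)
def pt(q,l): c,s=np.cos(q[2]),np.sin(q[2]); return np.array([q[0]+c*l[0]-s*l[1],q[1]+s*l[0]+c*l[1],l[2]])
def solve(obs,q0):
    f=lambda q:np.concatenate([np.subtract(proj(s,pt(q,l)),m) for s,l,m in obs])
    r=least_squares(f,q0); print(np.round(r.x[:2],4),np.degrees(r.x[2]).round(2)); print(np.round(r.fun.reshape(-1,2),2).tolist()); return r.x
tl=lambda p:px(118,150,0,0,p); tg=lambda p:px(272,194,400,0,p); sl=lambda p:px(210,145,0,296,p); sg=lambda p:px(228,218,400,296,p)
print("tl",atz(T,*tl((201,156)),.026),"wingtop",atz(T,*tl((171,149)),.061)," grinder",atz(T,*tg((611,160)),.106))
p=lambda a,r,z:(r*np.cos(a),r*np.sin(a),z)
# lid x axis: image up end of the wing
L=[(T,(.03,-.008,.061),tl((155,52))),(T,(-.03,-.008,.061),tl((235,225))),(T,(-.03,.008,.061),tl((187,243))),
   (S,(.03,-.008,.061),sl((250,345))),(S,(.03,.008,.061),sl((230,331))),(S,(-.03,-.008,.061),sl((140,408)))]
ql=solve(L,[.45,.25,.4])
G=[(T,p(-.65,.047,.1075),tg((742,65))),(T,p(np.pi-.65,.047,.1075),tg((478,262))),(T,p(-1.32,.047,.1075),tg((770,168))),(T,p(np.pi-1.32,.047,.1075),tg((455,159))),
   (S,p(np.pi-1.32,.047,.1075),sg((542,340))),(S,p(np.pi-.65,.047,.1075),sg((468,388))),(S,p(-.65,.047,.1075),sg((740,495)))  ,(S,p(-1.32,.047,.1075),sg((675,550)))]
G=[g for g in G]
qg=solve(G,[.4,-.1,-.3])
np.save("q.npy",[ql,qg])
a=np.linspace(0,2*np.pi,60)
def draw(s,u0,v0,w,h,k):
    im=crop(s,u0,v0,w,h,k)
    def pl(q,ls,col): cv2.polylines(im,[np.array([[((u-u0)+.5)*k-.5,((v-v0)+.5)*k-.5] for u,v in [proj(s,pt(q,l)) for l in ls]]).round().astype(int)],False,col,1)
    W=[(.03,.008),(.03,-.008),(-.03,-.008),(-.03,.008),(.03,.008)]
    pl(ql,[(x,y,.061) for x,y in W],(0,0,255)); pl(ql,[p(b,.039,.027) for b in a],(0,255,0))
    pl(qg,[p(b,.0325,.106) for b in a],(0,0,255)); pl(qg,[p(b,.046,.106) for b in a],(0,255,0)); pl(qg,[(.041,0,.106),(-.041,0,.106)],(255,0,0))
    for b in (-.65,np.pi-.65,-1.32,np.pi-1.32): pl(qg,[p(b,.045,.1075),p(b,.049,.1075)],(255,0,255))
    return im
A=[draw(T,118,150,50,37,8),draw(T,272,194,50,37,8),draw(S,210,145,50,37,8),draw(S,228,218,50,37,8)]
cv2.imwrite("pics/c2.png",np.vstack([np.hstack(A[:2]),np.hstack(A[2:])]))
E
python3 fit.py
```

```text
tl [0.5868007  0.20746589 0.026     ] wingtop [0.58548251 0.20669538 0.061     ]  grinder [ 0.47249494 -0.16919214  0.106     ]
[0.5865 0.2073] 22.44
[[0.12, -1.02], [-0.42, 0.21], [-0.6, 0.57], [0.06, 0.49], [-1.01, 0.34], [1.19, 1.21]]
[ 0.4721 -0.1697] -16.42
[[0.28, -0.37], [0.48, -0.08], [1.04, -0.32], [-0.84, -0.17], [-0.2, -0.27], [-0.03, 0.08], [-0.06, -0.28], [-1.04, -0.17]]
```

View pics/c2.png

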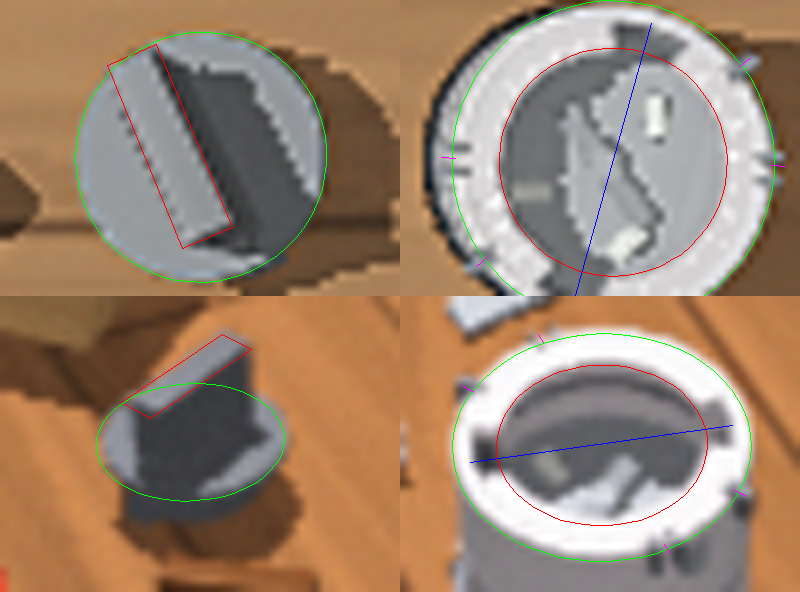

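The overlays match both pictures: lid rims and wing, mouth, slots and ribs all fall within about 1 px. The lid is at (0.5865, 0.207), yaw about 22.5°. The grinder is at (0.472, -0.1695), yaw -16.4°.

```bash
cat > go.py <<'E'
import sys
from h import *
from scipy.spatial.transform import Rotation as Ro
x,y,z,yaw=map(float,sys.argv[1:5]); s=sense()
R=Ro.from_euler("xyz",s["orientation"],degrees=True); G=Ro.from_euler("xyz",[180,0,yaw],degrees=True)
print("turn",np.round((R.inv()*G).as_rotvec()/.5,3),"shift",np.round(R.inv().apply(np.array([x,y,z])-s["tool_pos"])/.08,3))
print(round(s["t"],2),s["tool_pos"].round(4),s["orientation"].round(2),s["force"].round(1),s["ft_torque"].round(2),round(s["gripper_width"],4),round(s["grip_force"],1))
E
python3 go.py .5865 .2073 .3 202.9
```

```text
turn [-1.000e-03 -0.000e+00 -1.633e+00] shift [-5.655 -2.162  1.307]
0.3 [0.2429 0.5486 0.4045] [-179.98   -0.    156.12] [-0.5 -0.5  0.6] [ 0.   -0.02 -0.02] 0.0853 0.0
```

```bash
for i in 1; do
python3 -m handwheel '[0,0,0,-0.5,-0.2,0,0.7, 0,0,0,-1,-0.4,0,0.7]' 60
python3 -m handwheel '[0,0,0,-0.5,-0.2,0,0.7, 0,0,0,-1,-0.4,0,0.7]'
python3 -m handwheel '[0,0,0,-0.5,-0.2,0,0.7, 0,0,0,-1,-0.4,0,0.7]'
python3 -m handwheel '[0,0,0,-0.5,-0.2,0,0.7, 0,0,0,-1,-0.4,0,0.7]'
python3 -m handwheel '[0,0,0,-0.5,-0.2,0,0.7, 0,0,0,-1,-0.4,0,0.7,0,0,0,-1,-0.4,0,0.7,0,0,0,-1,-0.4,0,0.7]'
done; python3 go.py .5865 .2073 .28 202.9
```

```text
t: 0.5
tool_pos: [0.303, 0.4867, 0.4045]
orientation: [-180.0, 0.0, 156.3]
force: [0.2, 0.5, 0.4]
gripper_width: 0.0605
grip_force: 0.0
t: 0.7
tool_pos: [0.3641, 0.4241, 0.4047]
orientation: [180.0, 0.0, 156.1]
force: [0.8, 0.6, -0.1]
gripper_width: 0.0598
grip_force: 0.0
t: 0.9
tool_pos: [0.4244, 0.3623, 0.4048]
orientation: [180.0, 0.0, 156.1]
force: [-0.7, 0.1, -0.7]
gripper_width: 0.0598
grip_force: 0.0
t: 1.1
tool_pos: [0.4847, 0.3006, 0.4048]
orientation: [180.0, 0.0, 156.1]
force: [0.7, 0.6, -0.2]
gripper_width: 0.0599
grip_force: 0.0
t: 1.5
tool_pos: [0.5443, 0.2397, 0.4044]
orientation: [-180.0, -0.0, 156.0]
force: [0.3, -0.2, -0.1]
gripper_width: 0.0599
grip_force: 0.0
turn [ 0.    -0.002 -1.637] shift [-0.648 -0.155  1.554]
1.5 [0.5443 0.2397 0.4044] [-1.7999e+02 -4.0000e-02  1.5601e+02] [ 0.3 -0.2 -0.1] [0.02 0.01 0.02] 0.0599 0.0
```

```bash

python3 -m handwheel '[0,0,-0.3,-0.3,-0.08,0.5,0.7, 0,0,-0.6,-0.648,-0.155,1,0.7,0,0,-0.9,-0.648,-0.155,1,0.7,0,0,-0.9,-0.648,-0.155,1,0.7]'
python3 -m handwheel '[0,0,-0.3,0,0,0.3,0.7, 0,0,-0.6,0,0,0.554,0.7,0,0,-0.737,0,0,0.554,0.7,0,0,-0.737,0,0,0.554,0.7]'
python3 go.py .5865 .2073 .206 202.9
python3 - <<'E'
from h import *
S=snapshot("side");T=snapshot("top")
cv2.imwrite("pics/c3.png",np.hstack([crop(S,185,110,100,75,4),crop(T,105,135,100,75,4)]))
E
```

```text
t: 1.9
tool_pos: [0.5854, 0.2088, 0.3233]
orientation: [180.0, -0.2, -177.9]
force: [0.6, -0.4, -0.0]
gripper_width: 0.0599
grip_force: 0.0
t: 2.3
tool_pos: [0.5856, 0.2094, 0.2813]
orientation: [180.0, 0.1, -157.1]
force: [0.9, 0.9, -0.4]
gripper_width: 0.0602
grip_force: 0.0
turn [0.    0.002 0.001] shift [ 0.001 -0.028  0.941]
2.3 [0.5856 0.2094 0.2813] [ 1.8000e+02  5.0000e-02 -1.5707e+02] [ 0.9  0.9 -0.4] [-0.06 -0.01 -0.02] 0.0602 0.0
```

View pics/c3.png

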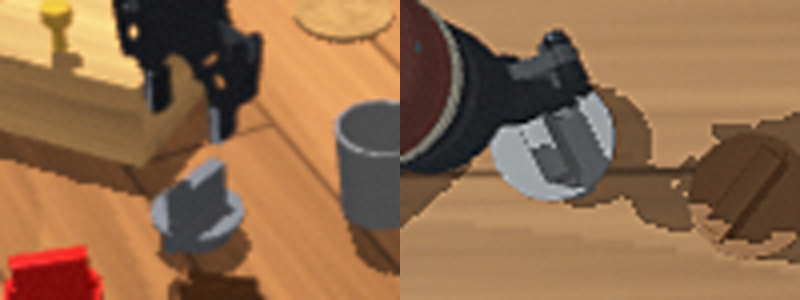

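The gripper hangs above the grey lid with its fingers astride the wing: fingertips near (155,105) and (220,135), wing at (205,190) in the side crop. I'll descend and grip.

```bash

python3 -m handwheel '[0,0,0,0,-0.028,0.3,0.7, 0,0,0,0,-0.028,0.6,0.7,0,0,0,0,-0.028,0.94,0.7,0,0,0,0,-0.028,0.94,0.7,0,0,0,0,-0.028,0.94,0.7]'
python3 go.py .5865 .2073 .206 202.9
python3 -m handwheel '[0,0,0,0,0,0,0, 0,0,0,0,0,0,0, 0,0,0,0,0,0,0, 0,0,0,0,0,0,0, 0,0,0,0,0,0,0, 0,0,0,0,0,0,0, 0,0,0,0,0,0,0]' 60
python3 go.py .5865 .2073 .206 202.9
python3 -m handwheel '[0,0,0,0,0,-0.3,0, 0,0,0,0,0,-0.6,0, 0,0,0,0,0,-1,0, 0,0,0,0,0,-1,0]' 60
python3 -m handwheel '[0,0,0,0,0,-0.4,0, 0,0,0,0,0,-0.8,0, 0,0,0,0,0,-1,0, 0,0,0,0,0,-1,0]' 60
python3 go.py .472 -.1695 .365 163.6
python3 - <<'E'
from h import *
S=snapshot("side")
cv2.imwrite("pics/c4.png",crop(S,185,80,120,90,5))
E
```

```text
t: 2.9
tool_pos: [0.5872, 0.2064, 0.2063]
orientation: [-180.0, 0.0, -157.1]
force: [-0.2, -0.3, -0.6]
gripper_width: 0.0597
grip_force: 0.0
turn [-0.     0.001  0.001] shift [0.004 0.014 0.004]
2.9 [0.5872 0.2064 0.2063] [-1.8000e+02  3.0000e-02 -1.5707e+02] [-0.2 -0.3 -0.6] [ 0.02 -0.02 -0.01] 0.0597 0.0
t: 3.6
tool_pos: [0.5877, 0.2062, 0.2066]
orientation: [-180.0, 0.1, -157.0]
force: [-0.1, 0.7, 7.3]
gripper_width: 0.0149
grip_force: 58.8
turn [-0.001  0.004  0.004] shift [0.008 0.019 0.008]
3.6 [0.5877 0.2062 0.2066] [-1.7998e+02  1.2000e-01 -1.5699e+02] [-0.1  0.7  7.3] [ 0.02  0.22 -0.03] 0.0149 58.8
t: 4.0
tool_pos: [0.5885, 0.2062, 0.2903]
orientation: [-179.9, 0.4, -157.0]
force: [1.8, 0.2, -0.0]
gripper_width: 0.0154
grip_force: 58.8
t: 4.4
tool_pos: [0.5878, 0.2061, 0.3674]
orientation: [-179.9, 0.2, -157.0]
force: [-0.1, -0.1, -1.3]
gripper_width: 0.015
grip_force: 58.7
turn [1.000e-03 8.000e-03 1.376e+00] shift [ 3.167 -3.756  0.022]
4.4 [0.5878 0.2061 0.3674] [-179.94    0.22 -156.99] [-0.1 -0.1 -1.3] [-0.   -0.04 -0.02] 0.015 58.7
```

View pics/c4.png

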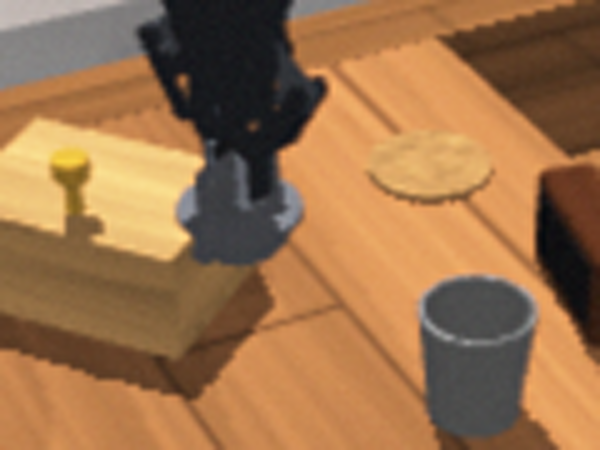

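The lid hangs upright and level in the fingers, flange at about (240,215). Now I'll carry it to above the grinder.

```bash

python3 -m handwheel '[0,0,0,0.2,-0.23,0,0, 0,0,0,0.5,-0.6,0,0,0,0,0,0.79,-0.94,0,0]' 60
python3 -m handwheel '[0,0,0,0.4,-0.47,0,0, 0,0,0,0.79,-0.94,0,0]'
python3 -m handwheel '[0,0,0,0.4,-0.47,0,0, 0,0,0,0.79,-0.94,0,0]'
python3 -m handwheel '[0,0,0,0.3,-0.36,0,0, 0,0,0,0.6,-0.7,0,0, 0,0,0,0.79,-0.94,0,0, 0,0,0,0.79,-0.94,0,0]'
python3 -m handwheel '[0,0,0.2,0,0,0,0, 0,0,0.45,0,0,0,0, 0,0,0.7,0,0,0,0, 0,0,0.7,0,0,0,0]'
python3 -m handwheel '[0,0,0.2,0,0,0,0, 0,0,0.45,0,0,0,0, 0,0,0.67,0,0,0,0, 0,0,0.67,0,0,0,0, 0,0,0.67,0,0,0,0]'
python3 go.py .472 -.1695 .35 163.6
python3 - <<'E'
from h import *
T=snapshot("top");S=snapshot("side")
cv2.imwrite("pics/c5.png",np.hstack([crop(T,262,170,66,70,6),crop(S,220,190,66,70,6)]))
E
```

```text
t: 4.75
tool_pos: [0.5575, 0.1113, 0.3623]
orientation: [179.9, -0.2, -156.9]
force: [-0.0, 0.1, -1.1]
gripper_width: 0.0149
grip_force: 58.7
t: 4.95
tool_pos: [0.5284, 0.0171, 0.3625]
orientation: [179.9, -0.1, -156.9]
force: [0.9, -0.2, -0.9]
gripper_width: 0.015
grip_force: 58.7
t: 5.15
tool_pos: [0.4996, -0.0771, 0.3627]
orientation: [179.9, -0.1, -157.0]
force: [1.2, -0.4, 0.3]
gripper_width: 0.0149
grip_force: 58.7
t: 5.55
tool_pos: [0.471, -0.172, 0.3627]
orientation: [179.9, -0.1, -157.2]
force: [0.0, 0.5, -1.3]
gripper_width: 0.0155
grip_force: 58.8
t: 5.95
tool_pos: [0.472, -0.1689, 0.3634]
orientation: [179.9, -0.1, -177.1]
force: [-0.1, 0.4, -1.4]
gripper_width: 0.015
grip_force: 58.8
t: 6.45
tool_pos: [0.4721, -0.1693, 0.3644]
orientation: [180.0, -0.1, 164.1]
force: [-0.2, -0.4, -0.4]
gripper_width: 0.0149
grip_force: 58.8
turn [ 0.001 -0.002  0.017] shift [-0.    -0.003  0.18 ]
6.45 [ 0.4721 -0.1693  0.3644] [ 1.7997e+02 -6.0000e-02  1.6409e+02] [-0.2 -0.4 -0.4] [ 0.03 -0.03 -0.07] 0.0149 58.8
```

View pics/c5.png

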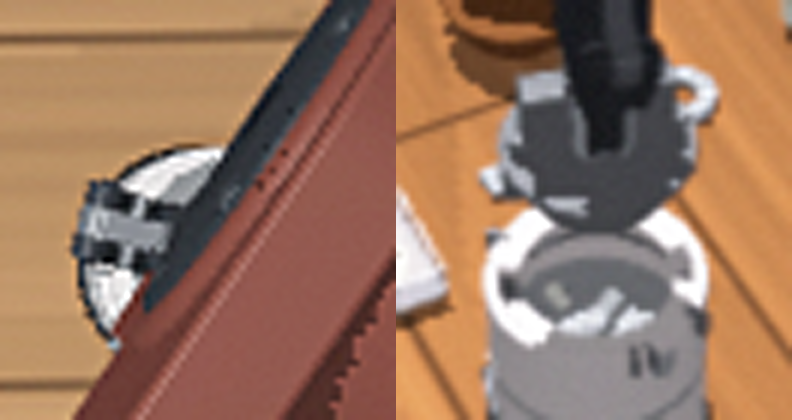

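The side crop shows the lid's flange (centre column 598) squarely above the mouth (centre 597), wing and slots aligned; the arm hides the top view. I'll descend to just above ledge contact.

```bash

python3 -m handwheel '[0,0,0.017,-0.005,0,0.2,0, 0,0,0.017,-0.005,0,0.45,0,0,0,0.017,-0.005,0,0.68,0,0,0,0.017,-0.005,0,0.68,0]' 60
python3 go.py .472 -.1695 .2906 163.6
python3 -m handwheel '[0,0,0,0,0,0.05,0, 0,0,0,0,0,0.1,0, 0,0,0,0,0,0.12,0, 0,0,0,0,0,0.12,0]' 
python3 go.py .472 -.1695 .2906 163.6
```

```text
t: 6.95
tool_pos: [0.4715, -0.1691, 0.3071]
orientation: [179.9, -0.3, 163.3]
force: [-0.3, 0.4, -1.7]
gripper_width: 0.0151
grip_force: 58.8
turn [ 0.003 -0.01  -0.009] shift [-0.008 -0.003  0.206]
6.95 [ 0.4715 -0.1691  0.3071] [179.9   -0.27 163.33] [-0.3  0.4 -1.7] [-0.03  0.    0.04] 0.0151 58.8
t: 7.35
tool_pos: [0.4725, -0.1698, 0.3013]
orientation: [180.0, 0.0, 163.3]
force: [-0.2, 0.4, -2.6]
gripper_width: 0.0152
grip_force: 58.8
turn [ 0.     0.001 -0.011] shift [0.008 0.002 0.134]
7.35 [ 0.4725 -0.1698  0.3013] [1.8000e+02 2.0000e-02 1.6329e+02] [-0.2  0.4 -2.6] [0.11 0.22 0.03] 0.0152 58.8
```

```bash

python3 -m handwheel '[0,0,0,0,0,0.04,0, 0,0,0,0,0,0.08,0, 0,0,0,0,0,0.08,0]' 
python3 -m handwheel '[0,0,0,0,0,0.03,0, 0,0,0,0,0,0.05,0, 0,0,0,0,0,0.05,0]' 
python3 go.py .472 -.1695 .2906 163.6
```

```text
t: 7.65
tool_pos: [0.4725, -0.1698, 0.2943]
orientation: [180.0, 0.0, 163.3]
force: [-0.3, 0.5, -1.5]
gripper_width: 0.0148
grip_force: 58.9
t: 7.95
tool_pos: [0.4725, -0.1698, 0.2908]
orientation: [-180.0, 0.0, 163.3]
force: [-0.3, -0.3, -1.3]
gripper_width: 0.0154
grip_force: 58.8
turn [-0.     0.001 -0.011] shift [0.007 0.002 0.002]
7.95 [ 0.4725 -0.1698  0.2908] [-1.8000e+02  2.0000e-02  1.6328e+02] [-0.3 -0.3 -1.3] [0.06 0.08 0.05] 0.0154 58.8
```

```bash

python3 -m handwheel '[0,0,0,0,0,0.015,0, 0,0,0,0,0,0.015,0]' 
python3 -m handwheel '[0,0,0,0,0,0.015,0, 0,0,0,0,0,0.015,0]' 
python3 go.py .472 -.1695 .2906 163.6
python3 - <<'E'
from h import *
S=snapshot("side")
cv2.imwrite("pics/c6.png",crop(S,220,195,66,70,8))
E
```

```text
t: 8.15
tool_pos: [0.4726, -0.1698, 0.2905]
orientation: [-180.0, 0.0, 163.3]
force: [-2.5, 1.6, 6.9]
gripper_width: 0.0152
grip_force: 59.9
t: 8.35
tool_pos: [0.4726, -0.1697, 0.2904]
orientation: [-180.0, 0.1, 163.3]
force: [-5.3, 4.9, 16.9]
gripper_width: 0.015
grip_force: 61.1
turn [-0.001  0.003 -0.011] shift [ 0.008  0.    -0.002]
8.35 [ 0.4726 -0.1697  0.2904] [-1.7997e+02  8.0000e-02  1.6330e+02] [-5.3  4.9 16.9] [ 0.9   1.56 -0.05] 0.015 61.1
```

View pics/c6.png

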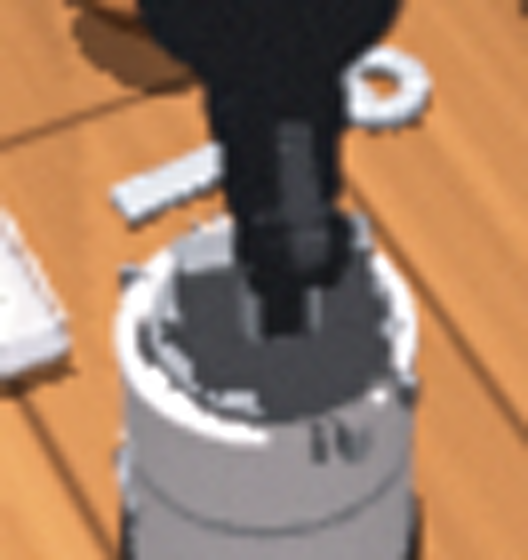

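The lid is seated: contact came at TCP z 0.2905, as predicted, and the flange lies concentric on the rim with no tilt visible at (285,330). I'll ease the push and then turn it clockwise.

```bash

python3 -m handwheel '[0,0,0,0,0,-0.01,0, 0,0,0,0,0,-0.01,0]' 80
python3 go.py .472 -.1695 .2906 125.8
python3 -m handwheel '[0,0,0.12,0,0,0,0, 0,0,0.24,0,0,0,0, 0,0,0.36,0,0,0,0, 0,0,0.48,0,0,0,0, 0,0,0.6,0,0,0,0, 0,0,0.6,0,0,0,0]' 
python3 go.py .472 -.1695 .2906 125.8
```

```text
t: 8.6
tool_pos: [0.4726, -0.1698, 0.2905]
orientation: [-180.0, 0.1, 163.3]
force: [-3.6, 2.3, 11.1]
gripper_width: 0.0144
grip_force: 78.6
turn [0.    0.002 1.309] shift [ 0.008  0.001 -0.001]
8.6 [ 0.4726 -0.1698  0.2905] [-1.7998e+02  7.0000e-02  1.6329e+02] [-3.6  2.3 11.1] [ 0.59  1.09 -0.02] 0.0144 78.6
t: 9.2
tool_pos: [0.4727, -0.1695, 0.2905]
orientation: [179.9, 0.1, 146.0]
force: [-1.5, 4.2, 9.7]
gripper_width: 0.0146
grip_force: 78.6
turn [0.002 0.002 0.706] shift [ 0.008 -0.005 -0.001]
9.2 [ 0.4727 -0.1695  0.2905] [1.7995e+02 7.0000e-02 1.4603e+02] [-1.5  4.2  9.7] [1.04 0.76 0.11] 0.0146 78.6
```

```bash

python3 -m handwheel '[0,0,0.12,0,0,0,0, 0,0,0.24,0,0,0,0, 0,0,0.36,0,0,0,0, 0,0,0.48,0,0,0,0, 0,0,0.6,0,0,0,0, 0,0,0.7,0,0,0,0, 0,0,0.7,0,0,0,0]' 
python3 go.py .472 -.1695 .2906 125.8
python3 - <<'E'
from h import *
S=snapshot("side");T=snapshot("top")
cv2.imwrite("pics/c7.png",np.hstack([crop(T,272,180,50,70,8),crop(S,228,195,50,70,8)]))
E
```

```text
t: 9.9
tool_pos: [0.4725, -0.1697, 0.2905]
orientation: [180.0, 0.0, 126.0]
force: [-5.1, 3.5, 12.0]
gripper_width: 0.0146
grip_force: 78.7
turn [0.    0.001 0.006] shift [ 0.005 -0.004 -0.001]
9.9 [ 0.4725 -0.1697  0.2905] [1.7999e+02 4.0000e-02 1.2598e+02] [-5.1  3.5 12. ] [0.82 1.36 0.14] 0.0146 78.7
```

View pics/c7.png

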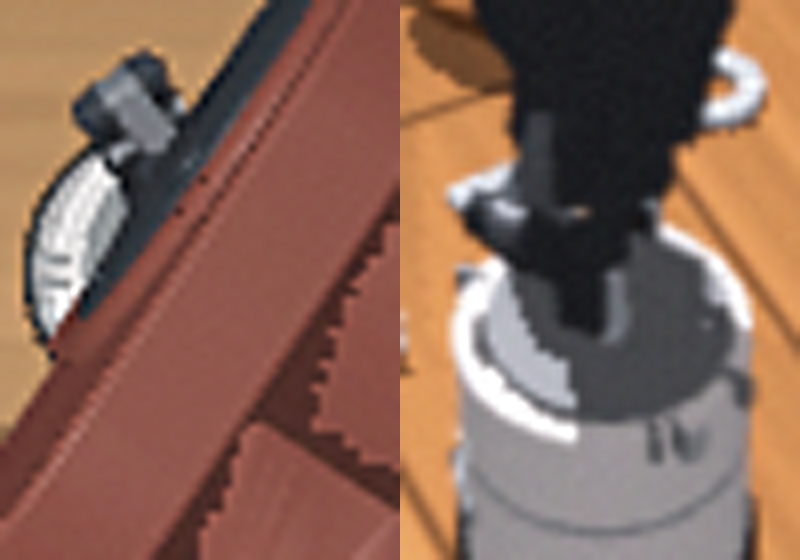

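The lid is flat on the rim (side crop, flange centred at about (600,330)). The gripper has turned 37.6° from the slots, and the 0.14 N m moment fits the spring at the half-way rib. I'll hold for the required second, check, and hand in.

```bash

python3 -m handwheel '[0,0,0,0,0,0,0, 0,0,0,0,0,0,0, 0,0,0,0,0,0,0, 0,0,0,0,0,0,0, 0,0,0,0,0,0,0, 0,0,0,0,0,0,0, 0,0,0,0,0,0,0, 0,0,0,0,0,0,0, 0,0,0,0,0,0,0, 0,0,0,0,0,0,0]' 80
python3 -m handwheel '[0,0,0,0,0,0,0, 0,0,0,0,0,0,0, 0,0,0,0,0,0,0, 0,0,0,0,0,0,0, 0,0,0,0,0,0,0]'
python3 go.py .472 -.1695 .2906 125.8 && python3 -c "from bench import *; print(job_done())"
```

```text
t: 11.0
tool_pos: [0.4725, -0.1697, 0.2905]
orientation: [180.0, 0.0, 126.1]
force: [-3.8, 2.6, 11.4]
gripper_width: 0.0152
grip_force: 78.7
t: 11.5
tool_pos: [0.4725, -0.1697, 0.2905]
orientation: [180.0, 0.0, 126.1]
force: [-4.1, 3.3, 11.6]
gripper_width: 0.0147
grip_force: 78.7
turn [0.001 0.001 0.009] shift [ 0.005 -0.004 -0.002]
11.5 [ 0.4725 -0.1697  0.2905] [1.7998e+02 3.0000e-02 1.2606e+02] [-4.1  3.3 11.6] [0.87 1.29 0.05] 0.0147 78.7
the job is handed in; nothing more can be done
None
```

I seated the lid flat on the grinder, turned it about 37.5° clockwise (gripper reading) to the half-way rib and handed the job in at 11.5 s, still gripping it; the hand-in gave no verdict, and I had no direct reading of the switch ring.

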